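# Close the sprung clamp jig: spacer frame, then cover over the locating pin

## Robot

A 6-joint arm with a two-finger parallel gripper is mounted at the origin on a cart in front of the work surface, level with it; the furniture and walls round the work are solid. World frame = base frame: x ahead of the robot, y to its left, z up, the work surface at z = 0. Lengths are in m, angles in rad, forces in N, time in s.
With the tool pointing down it reaches from about 0.275 to 0.975 m from the base axis. Payload 8.4 kg.
Tool frame: the origin (TCP) lies on the centre line of the jaws, within the pads' length; the fingertips stand bot.finger_overhang ahead of it and the grasp point (between the pads) lies 3 mm ahead of it (bot.finger_overhang is the distance from the TCP to the fingertips, in m); z points along the fingers, y is the line along which they close (so a half turn about z gives the same grasp; the last joint's range is limited). The gripper opens to 92 mm and grips with 3 to 60 N. Pads are 20 mm wide; open, the fingers measure 128 mm over their backs; the gripper's body (75 mm by 189 mm) begins 69 mm behind the grasp point.
Start: joints at [-1.263, 0.353, 1.633, -0, 1.155, -0.002], TCP at [0.191, -0.595, 0.237] pointing down, gripper open.
Joint ranges: [-2.63, 2.63], [-0.92, 2.1], [0.06, 2.66], [-1.3, 4.44], [0, 2.69], [-3.02, 3.02]. Speed limits (rad/s): [2.22, 2.22, 2.79, 3.14, 3.14, 3.14].

## Interface

Orientations are given as a unit quaternion [x, y, z, w].
In Python, from workcell import bot gives the robot as it stands.
- The arm moves only by the tool play_rows, never from a script. Its argument "increments" is a list of rows, each a list of 7 numbers: the shift along the world's x, y, z in mm, then the turn, a rotation vector about the world's x, y, z in rad, then the closure in counts, from 0 (fully open) to 255 (shut). A call has 1 to 5 rows; each row shifts and turns the commanded pose from where the row before left it; what a row does not reach is not made up. A row lasts 1/12 s, in which the tool goes at most 41.7 mm and 7.16 degrees, less where a joint would pass 70% of its speed; a pose out of reach is approached as far as the arm can. A call with a gripper value outside its range is refused whole. The fingers move at their own pace and stop on an object; the grip force is fixed at half the most. Time passes only in rows, so rows that do not move let the fingers close. It gives the time, the measured TCP pose, the force, the opening and the grip force at its end, in the units of the state.
- bot.get_state(): the state, without advancing time (a new reading comes with each control period).
- bot.snapshot(name): name is "scene" or "top" or "wrist"; returns a dict with "image" (384x512x3 uint8, red, green, blue), "fx", "fy", "cx", "cy" (pixels), "R" (3x3) and "t" (3): a world point X has camera coordinates R X + t. Camera axes: x right, y down, z forward; pixel columns grow to the right and rows downward; lengths in m; the calibration is good to about 2 mm. A picture is of the moment at which its call begins. There is no depth.
- bot.close_job(): hands the job in; it is judged then, once.
The state is a dict: "time": time; "joint_positions": joint angles; "qvel": joint speeds; "tau": joint torques, N m; "position": TCP position; "tcp_rot": TCP orientation; "wrist_force": force on the tool from outside, world axes, zero at the start; "torque": the same for the moment, N m; "finger_gap": finger opening in m; "grasp_force": force on a finger pad.
Only numpy, scipy, OpenCV 4.12 (cv2) and the standard library are available. Lean on these libraries where they do the work, as an engineer would, in place of code of your own. Each camera call takes 0.05 s, during which the arm holds its last target. There are 200 camera calls.

## Task

Lay the flat spacer frame squarely on the jig's sprung bed, edges flush and the pin standing up through its window, and let go of it. Then bring the cover with the grip block over the locating pin, feel about until it drops on, and with it square to the pile press it right down until the sprung bed reaches its stop. Finish while you are still holding the cover pressed down; leave the glass disc, the vial and the tape roll where they are.

Things in the scene. Friction and masses are not known exactly. Their poses are not given: they have to be found in the camera images.
- jig: Fixed grey base block of the clamp jig, 84 mm (x) by 120 mm (y) by 18 mm high, bolted down (it cannot be pushed). Origin: centre of its underside. z up. A sprung aluminium bed and a steel locating pin stand on its middle.
- bed_top (a point): Centre of the top face of the sprung aluminium bed plate, 52 mm (x) by 90 mm (y) by 8 mm thick, axes parallel to the jig's; 34 mm above the worktop when not pressed. The bed stands clear on four springs and moves only straight down; the pin stands still and passes through its centre.
- bed (a joint): How far the bed is pressed down, m: 0 at rest, 0.006 at its stop. The springs take 5 N before the bed starts to move and 11 N at the stop, so the frame and the cover resting on it do not move it by their own weight.
- pin_tip (a point): Centre of the tip of the fixed round steel locating pin, on the jig's centre axis, 54 mm above the worktop: 10 mm diameter, the top 1.5 mm tapered to 7.6 mm; it stands 20 mm above the bed at rest.
- frame: Loose flat spacer frame, plain aluminium, 95 g nominal, 52 mm (x) by 90 mm (y) by 10 mm thick, with a rectangular window 30 mm (x) by 40 mm (y) in its middle. Origin: centre of its underside, z up. The outline is the same as the bed's; half a turn makes no difference. It can be gripped at the tips across its 52 mm width.
- cover: Loose cover, 200 g nominal: an aluminium plate 52 mm (x) by 90 mm (y) by 10 mm thick, on its middle an upright grip block 28 mm (x) by 40 mm (y), from 10 to 42 mm above the underside, plain aluminium too. Origin: centre of its underside, z up. Half a turn makes no difference.
- cover_socket (a point): Mouth of the round blind socket in the middle of the cover's underside (same point as the cover's origin): 12 mm diameter, 22 mm deep, unseen from above. It takes the pin with 1 mm to spare all round. Seated, the cover's underside lies on the frame, 10 mm above the bed.
- cal_disc: Bystander: round glass disc in a steel holder, 45 mm diameter, 8 mm high, loose. Origin: centre of its underside.
- vial_03: Bystander: small capped glass vial, 24 mm diameter, 50 mm high, standing loose. Origin: centre of its underside.
- tape_roll: Bystander: roll of tape, about 96 mm across, 25 mm high, lying loose. Origin: centre of its underside.
There are look-alikes about, which are no part of the job. Of the things shaped like the frame, the aluminium one is meant.

How it is judged:
On the way, in this order (a step that is already met when the one before it is completed fails the run):
1. the spacer frame lies flat and square on the bed, let go (x of frame in the frame of bed_top between -0.005 and 0.005 m and y of frame in the frame of bed_top between -0.005 and 0.005 m and z of frame in the frame of bed_top between -0.002 and 0.002 m and angle between the y axis of frame and the y axis of bed_top, either way round below 0.1 rad and angle between frame's own z axis and vertical below 0.06 rad and contact force between the fingers and frame below 0.1 N), for 0.2 s.
2. the cover has dropped over the pin and lies flat on the frame (horizontal distance between cover_socket and pin_tip below 0.0025 m and z of cover in the frame of bed_top between 0.008 and 0.012 m and angle between cover's own z axis and vertical below 0.06 rad), for 0.1 s.
At the end, for the whole second after the job is handed in: Frame flat on the bed, within 5 mm of centre each way; cover flat on the frame (tilt under 0.06 rad), socket within 2.5 mm of the pin; both within 0.1 rad of square; fingers on the cover with over 3 N, holding the bed down by over 4.5 of its 6 mm (all of step 2 and x of frame in the frame of bed_top between -0.005 and 0.005 m and y of frame in the frame of bed_top between -0.005 and 0.005 m and z of frame in the frame of bed_top between -0.002 and 0.002 m and angle between the y axis of each of frame, cover and the y axis of bed_top, either way round below 0.1 rad and angle between frame's own z axis and vertical below 0.06 rad and value of joint bed above 0.0045 m and contact force between the fingers and cover above 3 N); the arm keeps its last pose, push and grip.
It fails at once if the glass disc is moved by more than 25 mm (distance of cal_disc from where it was at the start of the episode above 0.025 m).
It fails at once if the vial is moved by more than 25 mm (distance of vial_03 from where it was at the start of the episode above 0.025 m).
It fails at once if the tape roll is moved by more than 25 mm (distance of tape_roll from where it was at the start of the episode above 0.025 m).
It also fails if it takes over 54 s, if anything falls off the work surface, if the arm or the gripper's body presses on something with over 40 N, if the wrist force passes 120 N, or if a joint passes its speed limit or range.

## Working session

There is one attempt and no reset: what is moved stays moved. The work goes in short steps, Python scripts to look and compute and a tool call to move; the robot and the scene stay as the last step left them, time stands still between calls to the robot, and variables do not carry over. Pictures are saved under pics/ and viewed, at most 10 in all, crops included, and the job is handed in when it is done.

Besides the shell and the picture viewer there is one more tool, called as a command line: name --pt "numbers of a row" for each row, then --argument value for the rest. play_rows: Moves the arm, as the interface text tells. Its arguments: {"type":"object","properties":{"increments":{"type":"array","items":{"type":"array","items":{"type":"number"}}}},"required":["increments"]}

```bash
mkdir -p pics; cat > h.py <<'E'
import numpy as np, cv2
from workcell import bot
def snap(n,f=None):
    s=bot.snapshot(n)
    if f: cv2.imwrite('pics/'+f,s['image'][:,:,::-1])
    return s
def ray(s,u,v,z):
    R=np.array(s['R']);t=np.array(s['t']);c=-R.T@t
    d=R.T@np.array([(u-s['cx'])/s['fx'],(v-s['cy'])/s['fy'],1])
    return c+d*(z-c[2])/d[2]
def proj(s,X):
    p=np.array(s['R'])@np.array(X)+np.array(s['t']);return s['fx']*p[0]/p[2]+s['cx'],s['fy']*p[1]/p[2]+s['cy']
E
python3 - <<'E'
from h import *
import pickle
print(bot.get_state(),bot.finger_overhang)
d={n:snap(n) for n in('scene','top')}
pickle.dump(d,open('s0.pkl','wb'))
for n in d:
    s=d[n];cv2.imwrite(f'pics/{n}0.png',cv2.resize(s['image'][:,:,::-1],(800,600),interpolation=cv2.INTER_CUBIC))
    R=np.array(s['R']);print(n,-R.T@np.array(s['t']),s['fx'],s['cx'],s['cy'],R)
E
```

```text
{'time': 0.0, 'joint_positions': array([-1.26339220e+00,  3.53674689e-01,  1.63415480e+00, -3.47482226e-07,
        1.15517727e+00, -2.39468284e-03]), 'qvel': array([-0.00079253,  0.00053195, -0.00025167, -0.00085699,  0.00205287,
       -0.00042835]), 'tau': array([-3.54858348e-04, -5.93842793e+01, -3.34214795e+01,  6.96209120e-02,
        2.34325987e-02, -8.81700021e-05]), 'position': array([ 0.19040125, -0.5947932 ,  0.23583825]), 'tcp_rot': array([ 9.88026798e-01,  1.54280738e-01, -1.07568391e-04, -6.98821958e-04]), 'wrist_force': array([ 0.1664988 , -0.01201198, -0.00853346]), 'torque': array([-0.01066267,  0.03297848, -0.00256263]), 'grasp_force': 0.0, 'finger_gap': 0.092487619574086} 0.022
scene [-0.15601126  0.95325114  1.32348938] 442.8996058016772 256.79143583301567 186.44894151756196 [[-0.82866069 -0.5597495  -0.00139708]
 [-0.40645453  0.60343306 -0.68604902]
 [ 0.38485864 -0.567934   -0.72755398]]
top [ 0.28606256 -0.04945041  1.703154  ] 488.1776405629215 254.2748927925301 198.10060930320265 [[ 0.01655537 -0.99986014 -0.00236938]
 [-0.99070998 -0.01608387 -0.13503722]
 [ 0.13498022  0.00458296 -0.99083769]]
```

View pics/top0.png

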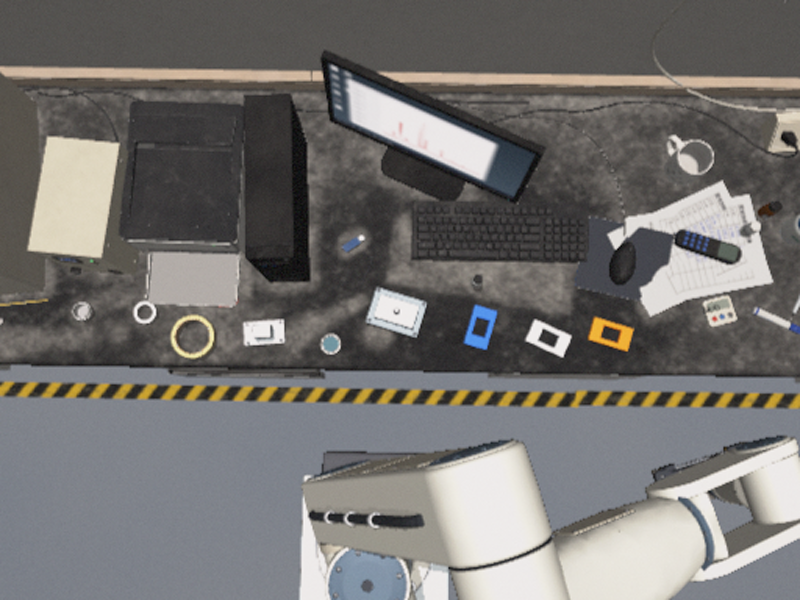

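View pics/scene0.png

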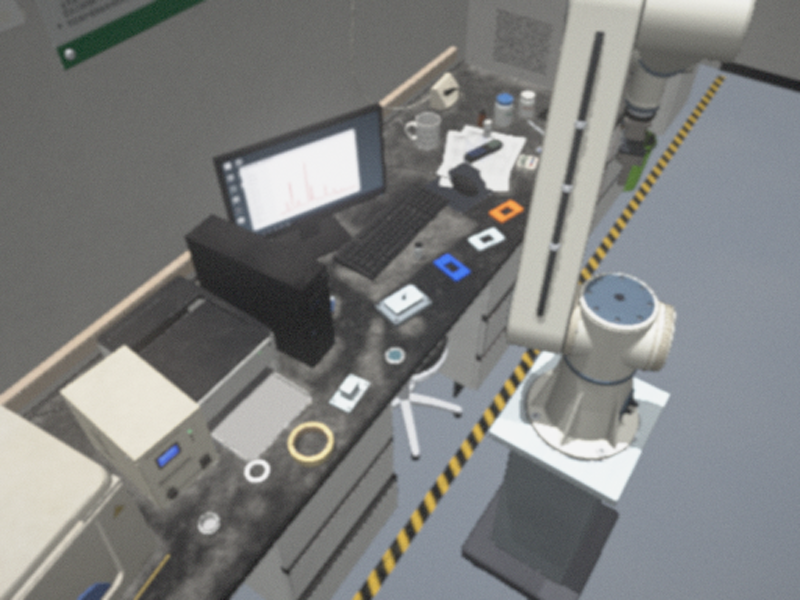

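The top view (800 px) shows the jig at (397,311), the cover at (264,332), and the aluminium frame at (549,338) between the blue and orange look-alikes. The disc is at (330,344) and the tape at (192,337). I'll measure these now.

```bash
python3 - <<'E'
from h import *
import pickle
s=pickle.load(open('s0.pkl','rb'))['top'];im=s['image']
g=im.min(2)
for nm,(u,v),z,r,th in [('frame',(351,216),.010,24,130),('cover',(169,212),.010,24,130),('bed',(254,199),.034,16,170),('jig',(254,199),.018,28,110)]:
    m=np.zeros(g.shape,np.uint8);m[v-r:v+r,u-r:u+r]=(g[v-r:v+r,u-r:u+r]>th)
    cs=cv2.findContours(m,cv2.RETR_EXTERNAL,cv2.CHAIN_APPROX_NONE)[0]
    c=max(cs,key=cv2.contourArea)[:,0]
    P=np.array([ray(s,*p,z)[:2] for p in c])*1000
    (cx,cy),wh,a=cv2.minAreaRect(P.astype(np.float32));print(nm,cx,cy,wh,a,len(cs))
for n,u,v,z in [('disc',330,344,.008),('tape',192,337,.025),('small',478,281,0.05),('pin',397,311,.054)]:print(n,ray(s,u*.64,v*.64,z))
c=im[150:260,130:410][:,:,::-1];cv2.imwrite('pics/c0.png',cv2.resize(c,None,fx=2.85,fy=2.85,interpolation=cv2.INTER_CUBIC))
E
```

```text
frame 459.404296875 -378.11505126953125 (92.50694274902344, 54.02086639404297) 65.630126953125 1
cover 461.91766357421875 257.3023376464844 (56.31106185913086, 92.44918060302734) 6.468809604644775 2
bed 508.6504211425781 -38.54022979736328 (114.49267578125, 78.60121154785156) 74.03923797607422 1
jig 511.41131591796875 -37.90428924560547 (120.15453338623047, 84.6337890625) 73.92378234863281 13
disc [0.43700438 0.10715126 0.008     ]
tape [0.44602286 0.41116117 0.025     ]
small [ 0.57743221 -0.2180997   0.05      ]
pin [ 0.50748227 -0.0412118   0.054     ]
```

View pics/c0.png

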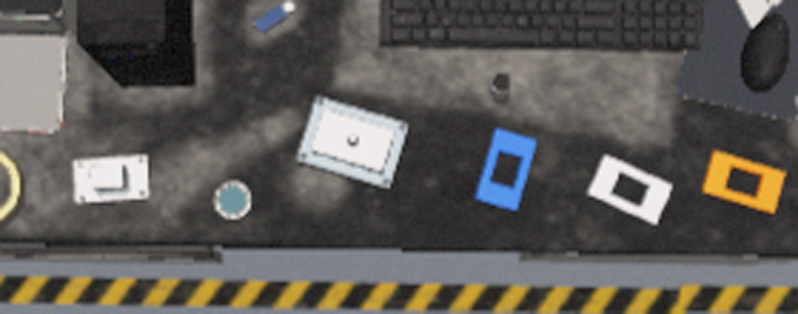

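play_rows --pt "27 21.7 -6 0 0 0.0836 0" --pt "27 21.7 -6 0 0 0.0836 0" --pt "27 21.7 -6 0 0 0.0836 0" --pt "27 21.7 -6 0 0 0.0836 0" --pt "27 21.7 -6 0 0 0.0836 0"

```text
time: 0.52
position: [0.3263, -0.4854, 0.206]
tcp_rot: [0.934, 0.358, -0.0, -0.0]
wrist_force: [0.3, -0.6, 0.2]
finger_gap: 0.0917
grasp_force: 0.0
```

play_rows --pt "27 21.7 -6 0 0 0.0836 0" --pt "27 21.7 -6 0 0 0.0836 0" --pt "27 21.7 -6 0 0 0.0836 0" --pt "27 21.7 -6 0 0 0.0836 0" --pt "26 21.7 -6 0 0 0.0836 0"

```text
time: 0.93
position: [0.4606, -0.3768, 0.176]
tcp_rot: [0.839, 0.544, -0.0, -0.0]
wrist_force: [0.0, -0.7, 0.0]
finger_gap: 0.0922
grasp_force: 0.0
```

play_rows --pt "0 0 0 0 0 0 0" --pt "0 0 0 0 0 0 0" --pt "0 0 0 0 0 0 0"

```text
time: 1.18
position: [0.4592, -0.3783, 0.1764]
tcp_rot: [0.84, 0.542, -0.0, -0.0]
wrist_force: [0.4, -0.6, -0.9]
finger_gap: 0.0917
grasp_force: 0.0
```

```bash
cat >> h.py <<'E'
from scipy.spatial.transform import Rotation as Ro
def tcp():
    s=bot.get_state();M=Ro.from_quat(s['tcp_rot']).as_matrix();y=M[:,1]
    print('tcp',np.round(s['position']*1000,1),'yaw_y',round(np.degrees(np.arctan2(y[1],y[0])),2),'z',np.round(M[:,2],4),'F',np.round(s['wrist_force'],1),'gap',round(s['finger_gap']*1000,1),'gf',round(s['grasp_force'],1),'t',s['time']);return s
E
python3 - <<'E'
from h import *
tcp()
s=snap('wrist','w1.png')
R=np.array(s['R']);print(-R.T@np.array(s['t']),R[2],s['fx'])
g=s['image'].min(2);u,v=proj(s,[.459,-.378,.01]);print(u,v)
for th in(130,160,190):
    cs=cv2.findContours((g>th).astype(np.uint8),cv2.RETR_EXTERNAL,cv2.CHAIN_APPROX_NONE)[0]
    for c in cs:
        if cv2.contourArea(c)>1500:
            P=np.array([ray(s,*p,.01)[:2] for p in c[:,0]])*1000
            print(th,cv2.contourArea(c),cv2.minAreaRect(P.astype(np.float32)))
E
```

```text
tcp [ 459.2 -378.3  176.4] yaw_y -24.38 z [-8.e-04  1.e-04 -1.e+00] F [ 0.4 -0.6 -0.9] gap 91.7 gf 0.0 t 1.1833
[ 0.48924846 -0.31270575  0.32390474] [-0.10676502 -0.2306205  -0.96716876] 314.0628323879691
250.13055172699833 185.90193925609609
130 6302.5 ((300.6749572753906, -533.1780395507812), (61.16875457763672, 205.5630645751953), 65.6756591796875)
130 4537.5 ((478.03289794921875, -590.1879272460938), (82.7276382446289, 263.1856384277344), 65.64363861083984)
130 4502.0 ((458.6723327636719, -378.0505676269531), (91.35427856445312, 54.384239196777344), 65.57845306396484)
130 23309.0 ((325.9813232421875, -347.98583984375), (197.3251495361328, 257.6165771484375), 55.75543212890625)
130 19214.0 ((584.3648681640625, -337.96484375), (193.7794952392578, 121.12907409667969), 79.20108795166016)
130 3350.5 ((356.41046142578125, -199.86734008789062), (48.4874267578125, 133.64268493652344), 1.3315958976745605)
160 6082.0 ((301.52606201171875, -532.7505493164062), (59.68742752075195, 204.324951171875), 65.6751480102539)
160 4443.0 ((458.72222900390625, -378.0003356933594), (91.58643341064453, 53.672096252441406), 65.9900894165039)
160 22871.0 ((311.1125183105469, -344.6609191894531), (198.52418518066406, 253.3994140625), 65.63874816894531)
160 10040.5 ((586.3466186523438, -331.74407958984375), (179.28656005859375, 98.59662628173828), 84.24616241455078)
190 5896.0 ((300.7763671875, -533.1611938476562), (58.32148742675781, 202.93426513671875), 65.6751480102539)
190 4400.0 ((458.78411865234375, -378.0531921386719), (91.47868347167969, 53.44212341308594), 65.82584381103516)
190 22561.0 ((324.987060546875, -347.15338134765625), (194.82057189941406, 255.36293029785156), 55.88801574707031)
```

View pics/w1.png

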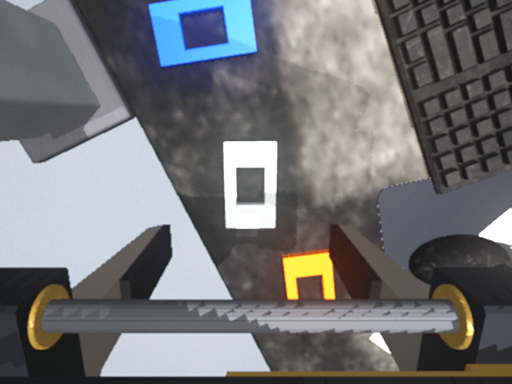

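The wrist view shows the aluminium frame at (250,185), which agrees with the top view to within 1 mm. Descending to grip it.

play_rows --pt "0 0 -38 0 0 0 0" --pt "0 0 -38 0 0 0 0" --pt "0 0 -38 0 0 0 0" --pt "0 0 -28 0 0 0 0" --pt "0 0 -10 0 0 0 0"

```text
time: 1.65
position: [0.4564, -0.3778, 0.0219]
tcp_rot: [0.841, 0.541, -0.001, -0.003]
wrist_force: [-41.5, 26.4, 133.7]
finger_gap: 0.0916
grasp_force: 66.6
```

play_rows --pt "0 0 0 0 0 0 0" --pt "0 0 0 0 0 0 150" --pt "0 0 0 0 0 0 150" --pt "0 0 0 0 0 0 150" --pt "0 0 0 0 0 0 150"

```text
time: 2.07
position: [0.4596, -0.3789, 0.0253]
tcp_rot: [0.841, 0.542, 0.0, 0.001]
wrist_force: [-0.5, 0.2, 0.0]
finger_gap: 0.0673
grasp_force: 0.0
```

play_rows --pt "0 0 0 0 0 0 150" --pt "0 0 0 0 0 0 150" --pt "0 0 0 0 0 0 150" --pt "0 0 0 0 0 0 150" --pt "0 0 0 0 0 0 150"

```text
time: 2.48
position: [0.4596, -0.3783, 0.0248]
tcp_rot: [0.84, 0.542, -0.0, 0.0]
wrist_force: [-1.1, -0.4, 3.1]
finger_gap: 0.0516
grasp_force: 30.0
```

The last descent row bottomed out: the fingertips hit the table and the wrist force read 133.7 N, above the 120 N limit. That may already have failed the run. I'll carry on with gentler decelerations and include this in the final report.

play_rows --pt "0 0 10 0 0 0 150" --pt "0 0 30 0 0 0 150" --pt "0 0 40 0 0 0 150" --pt "0 0 40 0 0 0 150" --pt "0 0 35 0 0 0 150"

```text
time: 2.9
position: [0.4595, -0.3781, 0.1823]
tcp_rot: [0.84, 0.542, 0.0, 0.0]
wrist_force: [0.8, -1.1, -0.9]
finger_gap: 0.0515
grasp_force: 30.0
```

play_rows --pt "4 30 0 0 0 0.029 150" --pt "4 35 0 0 0 0.029 150" --pt "4 35 0 0 0 0.029 150" --pt "4 35 0 0 0 0.029 150" --pt "4 35 0 0 0 0.029 150"

```text
time: 3.32
position: [0.4792, -0.2066, 0.1802]
tcp_rot: [0.799, 0.602, 0.0, 0.0]
wrist_force: [0.4, -0.4, -1.5]
finger_gap: 0.0516
grasp_force: 30.0
```

play_rows --pt "4 30 0 0 0 0 150" --pt "0 20 0 0 0 0 150" --pt "0 0 0 0 0 0 150" --pt "0 0 0 0 0 0 150" --pt "0 0 0 0 0 0 150"

```text
time: 3.73
position: [0.4837, -0.1587, 0.1799]
tcp_rot: [0.799, 0.602, 0.0, 0.0]
wrist_force: [1.1, -0.1, -1.1]
finger_gap: 0.0512
grasp_force: 30.0
```

```bash
python3 - <<'E'
from h import *
tcp()
s=snap('wrist','w2.png');print(proj(s,[.508,-.040,.054]),proj(s,[.508,-.040,.034]))
import pickle;pickle.dump(s,open('w2.pkl','wb'))
E
```

```text
tcp [ 483.7 -158.7  179.9] yaw_y -16.01 z [ 4.e-04 -4.e-04 -1.e+00] F [ 1.1 -0.1 -1.1] gap 51.2 gf 30.0 t 3.7333
(np.float64(238.2202110673855), np.float64(50.749112027260594)) (np.float64(239.0775757996926), np.float64(55.208167511637185))
```

View pics/w2.png

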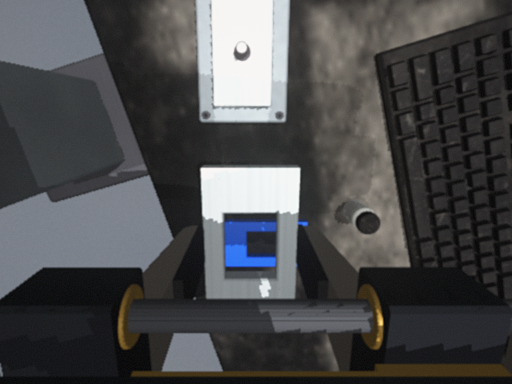

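The wrist view shows the pin near (241,46), the bed's near edge at row 106 with columns 212–271, and the frame held square at (250,240). Next I'll refine the positions of the pin, the bed and the held frame.

```bash
python3 - <<'E'
from h import *
import pickle
s=pickle.load(open('w2.pkl','rb'));g=s['image'].min(2)
print(g[34:66:2,228:256:2])
print('row80',g[80,196:292:1]);print('col240',g[95:126,240])
m=(g[60:100]>225)
T=bot.get_state()['position']*1e3
# held frame: lower-left/upper edges at z .165
fm=np.zeros_like(g);fm[150:300,190:310]=(g[150:300,190:310]>150)
for r in(170,185,200):
    w=np.where(g[r,180:320]>140)[0]+180
    print('frame row',r,w[0],w[-1],[ray(s,x,r,.165)*1e3 for x in(w[0]-.5,w[-1]+.5)])
w=np.where(g[140:200,250]>140)[0]+140;print('top edge',w[0],ray(s,250,w[0]-.5,.165)*1e3)
E
```

```text
[[245 244 244 244 245 245 244 245 245 244 245 245 245 245]
 [245 245 244 245 244 245 244 245 245 244 244 245 245 245]
 [244 244 245 244 244 245 245 245 245 244 245 244 245 244]
 [244 244 244 245 245 245 241 237 244 245 245 245 245 245]
 [244 245 245 245 243 218 227 229 211 242 245 245 244 244]
 [244 245 244 246 219 237 246 246 242 193 241 246 245 244]
 [245 245 245 238 195 246 245 245 247 206 168 246 245 245]
 [245 245 246 193 177 247 245 245 247 204 109 230 246 244]
 [245 245 247 153 127 243 248 247 246 160 100 206 247 245]
 [245 246 243 113  84 140 202 212 161  92 103 194 246 245]
 [245 245 239 121  85  85  92  96  87  94 115 211 247 245]
 [245 245 248 175  86  87  87  87  92 113 136 237 246 245]
 [245 245 245 208 119  87  87  95 118 137 224 246 245 245]
 [245 245 246 237 205 218 166 148 177 227 246 245 245 245]
 [245 245 245 245 246 247 247 244 248 246 245 245 245 245]
 [245 245 245 246 245 245 245 245 245 246 245 245 246 245]]
row80 [ 43  57 100 147 169 178 179 179 182 180 182 183 185 183 179 148 124 184
 238 246 245 245 244 244 245 245 244 244 244 244 244 244 244 244 242 244
 244 244 243 243 243 243 244 244 244 245 244 245 245 246 245 245 245 244
 245 245 245 245 245 245 246 245 245 245 245 245 245 245 244 245 245 245
 245 245 240 218 195 199 207 215 215 215 208 201 203 211 217 219 213 199
 166 117  75  65  63  63]
col240 [246 245 245 245 245 244 245 245 246 244 216 151 142 188 214 216 215 215
 215 214 214 211 211 214 212 196 163 104  55  46  50]
frame row 170 200 299 [array([ 470.36189765, -109.59928538,  165.        ]), array([ 520.67441918, -124.08668833,  165.        ])]
frame row 185 201 299 [array([ 468.32734366, -117.38817304,  165.        ]), array([ 518.7563243, -131.9076223,  165.       ])]
frame row 200 202 298 [array([ 466.2415646 , -125.37316571,  165.        ]), array([ 516.27422932, -139.77699486,  165.        ])]
top edge 167 [ 496.28393758 -115.13906969  165.        ]
```

```bash
python3 - <<'E'
from h import *
import pickle
s=pickle.load(open('w2.pkl','rb'))
a=np.radians(-16.05);ex=np.array([np.cos(a),np.sin(a)]);ey=np.array([-ex[1],ex[0]])
T=np.array([483.7,-158.7])
L=lambda u,v,z:(lambda p:np.array([p@ex,p@ey]))(ray(s,u,v,z)[:2]*1e3)
print('tcp',T@ex,T@ey)
print('pin',L(241.2,47.3,.054),ray(s,241.2,47.3,.054)*1e3)
print('bed L,R',L(212.5,80,.034),L(271,80,.034),'near',L(240,105.5,.034),'y ctr',L(240,105.5,.034)[1]+45)
print('jig L,R z18',L(198.3,80,.018),L(286.3,80,.018),'near',L(240,121.6,.018)[1]+60)
print('bed dir left edge'); g=s['image'].min(2).astype(int)
for r in(20,40,60,80,95): 
    w=200+np.argmin(g[r,203:222])+3;print(r,w,L(w,r,.034))
print('frame L,R',L(200.5,185,.165),L(299.5,185,.165),'far-45',L(250,166.5,.165)[1]-45)
t=pickle.load(open('s0.pkl','rb'))['top'];g=t['image'].min(2)
print(g[190:208,246:262])
E
```

```text
tcp 508.7225152264818 -18.78250520143674
pin [501.66923103 104.5547999 ] [511.02146555 -38.22022092  54.        ]
bed L,R [475.65939393  81.81612518] [527.18826613  81.79608817] near [499.70038181  60.21501691] y ctr 105.21501691412793
jig L,R z18 [460.6552215   83.37021742] [542.39457886  83.33843305] near 105.73972885455983
bed dir left edge
20 210 [475.01754307 129.45550009]
40 211 [475.36763596 114.04563167]
60 211 [474.86055641  98.17320618]
80 212 [475.21893331  81.81629646]
95 212 [474.82663608  69.21769079]
frame L,R [482.52733966  16.6688472 ] [535.00491937  16.65776297] far-45 -18.440387389500767
[[236 233 227 213 217 222 212 200 208 209 208 207 209 209 196 174]
 [236 235 235 236 235 234 226 219 223 215 199 196 209 209 210 209]
 [235 235 235 235 235 236 235 236 235 230 218 210 218 212 201 208]
 [234 235 235 235 236 234 235 235 236 235 235 235 232 226 218 217]
 [235 235 236 235 235 235 236 235 235 236 235 235 234 235 234 229]
 [235 234 235 236 234 235 235 236 235 235 235 236 235 234 236 235]
 [236 236 235 235 235 235 233 229 230 235 234 234 236 235 235 235]
 [234 235 235 236 235 232 223 225 223 221 235 235 235 236 235 235]
 [235 235 235 235 234 220 185 234 221 168 235 236 236 235 236 235]
 [234 235 235 235 234 214 133 202 177 156 236 235 235 235 235 235]
 [236 236 234 236 235 229 157  89 111 178 235 235 235 236 236 235]
 [235 235 235 235 236 234 220 186 198 221 236 235 234 234 235 235]
 [235 234 236 234 235 235 235 235 235 235 235 235 235 235 235 234]
 [235 235 234 234 235 234 235 235 234 235 236 235 235 235 235 235]
 [211 215 228 236 235 236 235 234 236 235 235 235 236 235 236 235]
 [149 138 189 213 215 228 235 235 235 236 235 236 235 235 235 236]
 [201 170 168 161 162 185 214 216 222 230 235 236 235 235 235 235]
 [208 211 211 211 203 169 156 133 166 197 211 216 230 234 235 235]]
```

play_rows --pt "5.5 24 0 0 0 0 150" --pt "5.5 24 0 0 0 0 150" --pt "5.5 24 0 0 0 0 150" --pt "5.5 24 0 0 0 0 150" --pt "5.3 24.5 0 0 0 0 150"

```text
time: 4.2
position: [0.5112, -0.038, 0.1796]
tcp_rot: [0.799, 0.601, -0.0, 0.0]
wrist_force: [-0.2, -0.7, -0.5]
finger_gap: 0.0514
grasp_force: 30.0
```

play_rows --pt "0 0 -20 0 0 0 150" --pt "0 0 -25 0 0 0 150" --pt "0 0 -25 0 0 0 150" --pt "0 0 -20 0 0 0 150" --pt "0 0 -10 0 0 0 150"

```text
time: 4.62
position: [0.5097, -0.0387, 0.0773]
tcp_rot: [0.799, 0.601, -0.001, -0.001]
wrist_force: [-0.6, 0.8, -1.9]
finger_gap: 0.0515
grasp_force: 30.0
```

play_rows --pt "0 0 -7 0 0 0 150" --pt "0 0 -5 0 0 0 150" --pt "0 0 -3 0 0 0 150" --pt "0 0 0 0 0 0 150" --pt "0 0 0 0 0 0 150"

```text
time: 5.03
position: [0.5114, -0.0379, 0.0652]
tcp_rot: [0.799, 0.601, 0.0, 0.0]
wrist_force: [0.9, -0.4, -1.3]
finger_gap: 0.0512
grasp_force: 30.0
```

```bash
python3 - <<'E'
from h import *
tcp()
E
```

```text
tcp [511.4 -37.9  65.2] yaw_y -16.05 z [ 1.e-03 -1.e-04 -1.e+00] F [ 0.9 -0.4 -1.3] gap 51.2 gf 30.0 t 5.0333
```

play_rows --pt "0 0 -2 0 0 0 150" --pt "0 0 -2 0 0 0 150" --pt "0 0 -1 0 0 0 150" --pt "0 0 -0.5 0 0 0 150" --pt "0 0 0 0 0 0 150"

```text
time: 5.45
position: [0.5108, -0.0377, 0.059]
tcp_rot: [0.799, 0.602, -0.0, -0.0]
wrist_force: [-0.7, -0.4, -1.4]
finger_gap: 0.0516
grasp_force: 30.0
```

play_rows --pt "0 0 -0.5 0 0 0 150" --pt "0 0 0 0 0 0 150"

```text
time: 5.62
position: [0.5109, -0.0377, 0.0587]
tcp_rot: [0.799, 0.602, 0.0, -0.0]
wrist_force: [-2.0, 1.0, 3.2]
finger_gap: 0.0516
grasp_force: 30.0
```

play_rows --pt "0 0 -0.5 0 0 0 150" --pt "0 0 0 0 0 0 150"

```text
time: 5.78
position: [0.5109, -0.0377, 0.0582]
tcp_rot: [0.799, 0.602, 0.0, 0.0]
wrist_force: [-0.7, 0.9, 3.0]
finger_gap: 0.0512
grasp_force: 30.0
```

Contact with the bed. Releasing, opening partly at first.

play_rows --pt "0 0 0 0 0 0 95" --pt "0 0 0 0 0 0 80" --pt "0 0 0 0 0 0 60" --pt "0 0 0 0 0 0 60" --pt "0 0 0 0 0 0 60"

```text
time: 6.2
position: [0.5109, -0.0377, 0.058]
tcp_rot: [0.799, 0.602, -0.0, 0.0]
wrist_force: [0.7, 0.3, -0.3]
finger_gap: 0.0701
grasp_force: 0.0
```

play_rows --pt "0 0 5 0 0 0 60" --pt "0 0 15 0 0 0 60" --pt "0 0 30 0 0 0 60" --pt "0 0 35 0 0 0 30" --pt "0 0 35 0 0 0 0"

```text
time: 6.62
position: [0.5101, -0.0377, 0.1793]
tcp_rot: [0.799, 0.602, -0.001, -0.0]
wrist_force: [0.4, -0.1, 0.5]
finger_gap: 0.0815
grasp_force: 0.0
```

play_rows --pt "0 0 0 0 0 0 0" --pt "0 0 0 0 0 0 0" --pt "0 0 0 0 0 0 0"

```text
time: 6.87
position: [0.5105, -0.0377, 0.1779]
tcp_rot: [0.799, 0.602, 0.0, 0.0]
wrist_force: [-0.1, 0.1, -0.4]
finger_gap: 0.0919
grasp_force: 0.0
```

```bash
python3 - <<'E'
from h import *
import pickle
tcp()
s=snap('wrist','w3.png');print(proj(s,[.511,-.038,.054]))
pickle.dump(s,open('w3.pkl','wb'))
E
```

```text
tcp [510.5 -37.7 177.9] yaw_y -16.04 z [ 0. -0. -1.] F [-0.1  0.1 -0.4] gap 91.9 gf 0.0 t 6.8667
(np.float64(250.7109595544553), np.float64(196.91147244046132))
```

View pics/w3.png

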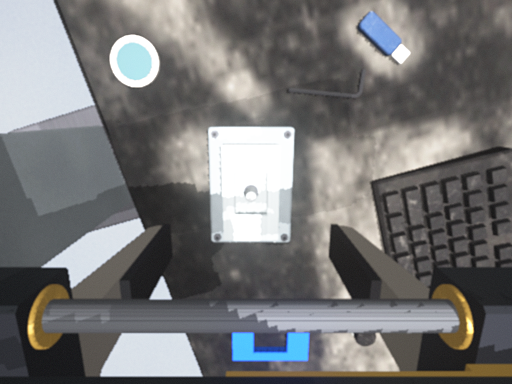

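The frame lies on the bed with the pin at (251,194) in its window. Checking the alignment and the pin position at closer range.

```bash
python3 - <<'E'
from h import *
import pickle
s=pickle.load(open('w3.pkl','rb'));im=s['image']
c=im[120:250,200:305].astype(float);c=np.clip((c-90)*1.55,0,255).astype(np.uint8)
cv2.imwrite('pics/c3.png',cv2.resize(c[:,:,::-1],None,fx=4.6,fy=4.6,interpolation=cv2.INTER_CUBIC))
g=im.min(2);np.set_printoptions(linewidth=220)
print(g[182:206,240:264])
print('row165',g[165,204:300]);print('col235',list(enumerate(g[120:250,235],120))[::1] and g[124:246,235])
E
```

```text
[[255 255 255 255 255 255 255 255 255 255 255 255 255 255 255 255 255 255 255 255 255 255 255 255]
 [255 255 255 255 255 255 255 255 255 255 255 255 255 255 255 255 255 255 255 255 255 255 255 255]
 [255 255 255 255 255 255 255 255 255 255 255 255 255 255 255 255 255 255 255 255 255 255 255 255]
 [255 255 255 255 255 255 255 252 239 222 209 211 217 232 250 255 255 255 255 255 255 255 255 255]
 [255 255 255 255 255 255 242 209 195 187 186 187 189 193 207 239 255 255 255 255 255 255 255 255]
 [255 255 255 255 255 244 201 184 183 183 184 189 193 193 192 199 238 255 255 255 255 255 255 255]
 [255 255 255 255 255 203 169 169 178 179 185 190 192 194 192 187 206 249 255 255 255 255 255 255]
 [255 255 255 255 236 179 157 164 173 177 185 192 193 195 194 187 192 236 255 255 255 253 255 255]
 [255 255 255 255 214 167 159 167 172 175 188 192 191 191 190 188 186 223 255 255 255 250 251 253]
 [255 255 255 246 182 154 159 166 184 199 219 226 217 204 193 186 185 212 255 255 254 245 242 243]
 [255 255 255 235 154 145 162 192 232 249 255 255 255 243 220 194 185 211 251 255 248 240 240 240]
 [255 255 2
[... 1469 characters left out ...]
255 255 255 255 255 255 255 255
 255 255 255 255 255 255 255 255 255 255 255 255 255 255 255 255 255 255 255 255 255 255 254 253 253 253 253 253 253 253 253 253 254 252 230 153 116 116 117 119 117 115]
col235 [106 110 167 247 255 255 255 255 255 255 255 255 255 255 255 255 255 255 255 240 242 255 255 255 255 255 255 255 255 255 255 255 255 255 255 255 255 255 255 255 255 255 255 255 255 255 255 255 255 254 255 255 255 255
 255 255 255 255 255 255 255 255 255 255 255 255 255 255 255 255 255 252 233 226 227 227 227 227 227 230 230 231 231 240 244 238 235 234 222 223 255 255 255 255 255 255 255 255 255 255 255 255 255 255 255 255 255 255
 255 255 255 255 255 255 255 255 253 208 142  99  94  96]
```

View pics/c3.png

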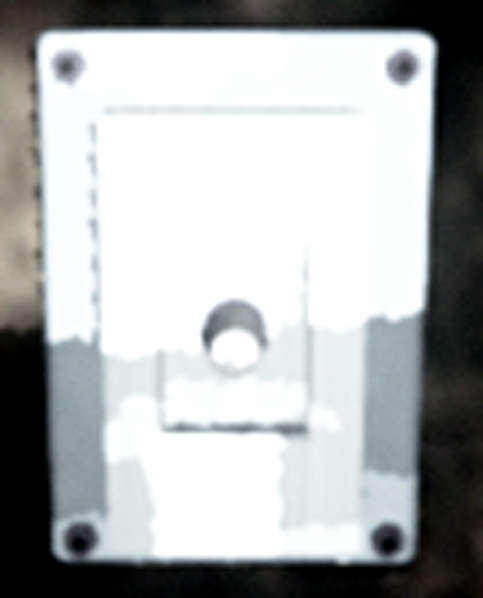

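```bash
python3 - <<'E'
from h import *
import pickle
s=pickle.load(open('w3.pkl','rb'))
a=np.radians(-16.05);ex=np.array([np.cos(a),np.sin(a)]);ey=np.array([-ex[1],ex[0]])
L=lambda u,v,z:(lambda p:np.round([p@ex,p@ey],1))(ray(s,u,v,z)[:2]*1e3)
print('tcp',np.array([510.5,-37.7])@ex,np.array([510.5,-37.7])@ey)
print('pin',L(250.9,195.5,.054),ray(s,250.9,195.5,.054)*1e3)
print('frame left-> ctr x',L(220.3,165,.044)[0]+26,'far->ctr y',L(235,143.8,.044)[1]-45,'win L,R',L(235.4,205,.044),L(267,185,.044),'near win',L(250,214,.044)[1]+20)
print('jig',L(209.5,165,.018),L(293.0,165,.018),'y',L(235,126.2,.018)[1],L(235,242.2,.018)[1])
R=np.array(s['R']);print(-R.T@np.array(s['t']))
E
```

```text
tcp 501.02426313476775 104.9105702503945
pin [501.8 106.1] [511.52346532 -36.79287685  54.        ]
frame left-> ctr x 500.1 far->ctr y 105.9 win L,R [487.3  94.3] [516.6 113.4] near win 105.5
jig [461.  127.8] [543.4 127.7] y 165.2 45.8
[0.53075526 0.03147074 0.32547982]
```

```bash
python3 - <<'E'
from h import *
import pickle
d=pickle.load(open('s0.pkl','rb'));t=d['top'];s=d['scene']
for z in(0,.1,.2,.3,.4):
  print(z,'top (308,280),(270,280),(247,240),(300,170)',[np.round(ray(t,u*.64,v*.64,z)[:2],3) for u,v in((308,280),(270,280),(247,240),(295,170))],'scene(325,365),(318,280),(190,245)',[np.round(ray(s,u*.64,v*.64,z)[:2],3) for u,v in((325,365),(318,285),(190,245))])
c=t['image'][40:230,140:215][:,:,::-1];c=np.clip(c.astype(float)*2.5,0,255).astype(np.uint8)
c2=s['image'][130:330,100:240][:,:,::-1];c2=np.clip(c2.astype(float)*1.8,0,255).astype(np.uint8)
a=cv2.resize(c,None,fx=3,fy=3);b=cv2.resize(c2,None,fx=2.85,fy=2.85);o=np.zeros((570,a.shape[1]+b.shape[1],3),np.uint8)
o[:a.shape[0],:a.shape[1]]=a;o[:b.shape[0],a.shape[1]:]=b;cv2.imwrite('pics/tw.png',o);print(o.shape)
E
```

```text
0 top (308,280),(270,280),(247,240),(300,170) [array([0.582, 0.162]), array([0.581, 0.248]), array([0.673, 0.304]), array([0.84, 0.2 ])] scene(325,365),(318,280),(190,245) [array([0.56 , 0.222]), array([0.74 , 0.024]), array([1.136, 0.103])]
0.1 top (308,280),(270,280),(247,240),(300,170) [array([0.565, 0.149]), array([0.564, 0.231]), array([0.65 , 0.283]), array([0.807, 0.186])] scene(325,365),(318,280),(190,245) [array([0.506, 0.278]), array([0.672, 0.095]), array([1.038, 0.168])]
0.2 top (308,280),(270,280),(247,240),(300,170) [array([0.548, 0.137]), array([0.546, 0.213]), array([0.627, 0.263]), array([0.775, 0.171])] scene(325,365),(318,280),(190,245) [array([0.452, 0.333]), array([0.605, 0.165]), array([0.941, 0.232])]
0.3 top (308,280),(270,280),(247,240),(300,170) [array([0.53 , 0.125]), array([0.529, 0.196]), array([0.605, 0.242]), array([0.742, 0.156])] scene(325,365),(318,280),(190,245) [array([0.397, 0.388]), array([0.537, 0.235]), array([0.843, 0.296])]
0.4 top (308,280),(270,280),(247,240),(300,170) [array([0.513, 0.112]), array([0.512, 0.178]), array([0.582, 0.221]), array([0.71 , 0.142])] scene(325,365),(318,280),(190,245) [array([0.343, 0.443]), array([0.469, 0.305]), array([0.746, 0.36 ])]
(570, 624, 3)
```

View pics/tw.png

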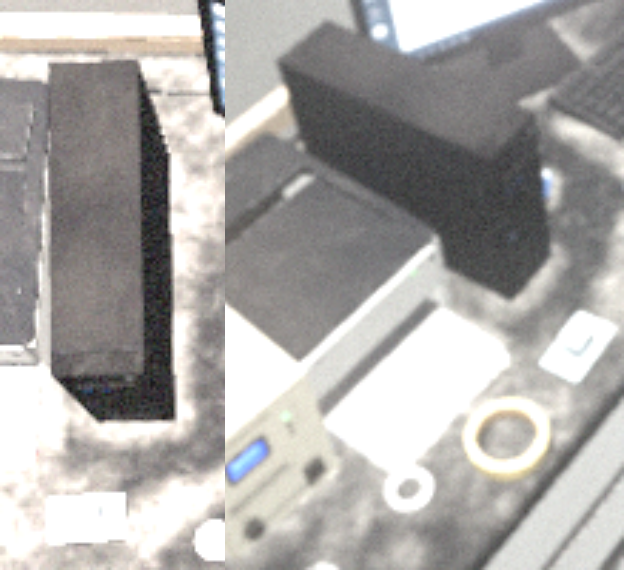

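The tower's front face is at x≈0.58. The gripper body would reach about 0.56 over the cover, so I'll back off in x before moving across.

play_rows --pt "-16 12 0 0 0 0.0786 0" --pt "-20 24 0 0 0 0.0786 0" --pt "-19 30 0 0 0 0.0786 0" --pt "0 38 0 0 0 0.0786 0" --pt "0 38 0 0 0 0.0786 0"

```text
time: 7.33
position: [0.4536, 0.1048, 0.1766]
tcp_rot: [0.665, 0.747, -0.001, -0.001]
wrist_force: [1.0, 0.2, -0.0]
finger_gap: 0.0918
grasp_force: 0.0
```

play_rows --pt "0 38 0 0 0 0 0" --pt "0 38 0 0 0 0 0" --pt "0 38 0 0 0 0 0" --pt "0 25 0 0 0 0 0" --pt "0 14 0 0 0 0 0"

```text
time: 7.75
position: [0.4548, 0.2596, 0.1765]
tcp_rot: [0.665, 0.747, -0.001, -0.001]
wrist_force: [0.1, -0.1, -0.3]
finger_gap: 0.0919
grasp_force: 0.0
```

play_rows --pt "0 0 0 0 0 0 0" --pt "0 0 0 0 0 0 0" --pt "0 0 0 0 0 0 0"

```text
time: 8.0
position: [0.4553, 0.2559, 0.1773]
tcp_rot: [0.666, 0.746, -0.001, -0.0]
wrist_force: [-0.0, -0.6, -0.2]
finger_gap: 0.0918
grasp_force: 0.0
```

```bash
python3 - <<'E'
from h import *
import pickle
tcp()
s=snap('wrist','w4.png');print(proj(s,[.462,.257,.042]))
pickle.dump(s,open('w4.pkl','wb'))
g=s['image'].min(2)
for th in(130,170,200):
  for c in cv2.findContours((g>th).astype(np.uint8),cv2.RETR_EXTERNAL,cv2.CHAIN_APPROX_NONE)[0]:
    if 2500<cv2.contourArea(c)<9000:
        P=np.array([ray(s,*p,.01)[:2] for p in c[:,0]])*1000
        print(th,cv2.contourArea(c),cv2.minAreaRect(P.astype(np.float32)))
E
```

```text
tcp [455.3 255.9 177.3] yaw_y 6.46 z [-0.0016 -0.0013 -1.    ] F [-0.  -0.6 -0.2] gap 91.8 gf 0.0 t 8.0
(np.float64(257.27348825493607), np.float64(193.000134191553))
130 2529.5 ((342.44317626953125, 34.82307052612305), (90.59839630126953, 59.924163818359375), 6.518580913543701)
170 4338.0 ((461.33880615234375, 257.3990783691406), (53.3025016784668, 92.20771789550781), 4.355571746826172)
200 4229.5 ((461.3585510253906, 257.4271240234375), (52.94099044799805, 91.27620697021484), 4.5954413414001465)
```

View pics/w4.png

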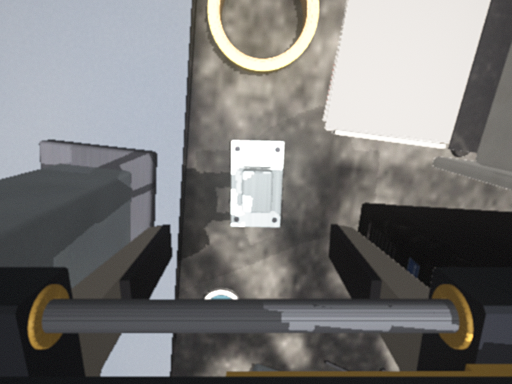

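The wrist view shows the cover at (257,190) with its block upright, and nothing under the open fingers. It is centred at (461.3, 257.4) with a yaw of about 4.5°. Correcting the pose, then descending with gentle deceleration.

play_rows --pt "6 1.5 -10 0 0 -0.033 0" --pt "0 0 -28 0 0 0 0" --pt "0 0 -34 0 0 0 0" --pt "0 0 -28 0 0 0 0" --pt "0 0 -16 0 0 0 0"

```text
time: 8.47
position: [0.4606, 0.2564, 0.0595]
tcp_rot: [0.679, 0.734, -0.002, -0.0]
wrist_force: [0.1, 0.0, 0.8]
finger_gap: 0.0921
grasp_force: 0.0
```

play_rows --pt "0 0 -10 0 0 0 0" --pt "0 0 -6 0 0 0 0" --pt "0 0 -4 0 0 0 0" --pt "0 0 -2 0 0 0 0" --pt "0 0 -1 0 0 0 0"

```text
time: 8.88
position: [0.4624, 0.2588, 0.0397]
tcp_rot: [0.678, 0.735, 0.001, 0.0]
wrist_force: [0.3, -0.6, -0.8]
finger_gap: 0.0918
grasp_force: 0.0
```

play_rows --pt "0 0 0 0 0 0 100" --pt "0 0 0 0 0 0 180" --pt "0 0 0 0 0 0 220" --pt "0 0 0 0 0 0 220" --pt "0 0 0 0 0 0 220"

```text
time: 9.3
position: [0.4619, 0.2589, 0.0394]
tcp_rot: [0.678, 0.735, 0.0, 0.0]
wrist_force: [1.1, -0.3, 0.1]
finger_gap: 0.0608
grasp_force: 0.0
```

play_rows --pt "0 0 0 0 0 0 220" --pt "0 0 0 0 0 0 220" --pt "0 0 0 0 0 0 220" --pt "0 0 0 0 0 0 220" --pt "0 0 0 0 0 0 220"

```text
time: 9.72
position: [0.4617, 0.2587, 0.0391]
tcp_rot: [0.678, 0.735, -0.0, -0.0]
wrist_force: [1.4, -0.8, 1.6]
finger_gap: 0.0277
grasp_force: 29.9
```

```bash
python3 - <<'E'
from h import *
tcp()
E
```

```text
tcp [461.7 258.7  39.1] yaw_y 4.58 z [-3.e-04 -1.e-04 -1.e+00] F [ 1.4 -0.8  1.6] gap 27.7 gf 29.9 t 9.7167
```

play_rows --pt "0 0 8 0 0 0 220" --pt "0 0 25 0 0 0 220" --pt "-3 -10 35 0 0 0 220" --pt "-4 -20 35 0 0 0 220" --pt "0 -30 27 0 0 0 220"

```text
time: 10.13
position: [0.4547, 0.1995, 0.1716]
tcp_rot: [0.678, 0.735, 0.001, 0.0]
wrist_force: [0.8, -0.1, -1.6]
finger_gap: 0.0278
grasp_force: 30.0
```

play_rows --pt "0 -35 0 0 0 -0.06 220" --pt "0 -35 0 0 0 -0.06 220" --pt "0 -35 0 0 0 -0.06 220" --pt "15 -35 0 0 0 -0.06 220" --pt "17 -35 0 0 0 -0.06 220"

```text
time: 10.55
position: [0.4858, 0.0221, 0.1697]
tcp_rot: [0.781, 0.624, -0.0, -0.0]
wrist_force: [1.2, 1.0, -2.1]
finger_gap: 0.0274
grasp_force: 30.0
```

play_rows --pt "15 -30 0 0 0 -0.06 220" --pt "10 -20 0 0 0 0 220" --pt "0 -10 0 0 0 0 220" --pt "0 0 0 0 0 0 220" --pt "0 0 0 0 0 0 220"

```text
time: 10.97
position: [0.5109, -0.0361, 0.169]
tcp_rot: [0.799, 0.601, -0.0, -0.001]
wrist_force: [-0.8, 0.6, -2.6]
finger_gap: 0.0274
grasp_force: 30.0
```

```bash
python3 - <<'E'
from h import *
import pickle
st=tcp()
s=snap('wrist','w5.png');pickle.dump(s,open('w5.pkl','wb'))
c=s['image'][110:310,170:340][:,:,::-1]
cv2.imwrite('pics/c5.png',cv2.resize(c,None,fx=3,fy=3,interpolation=cv2.INTER_CUBIC))
g=s['image'].min(2);np.set_printoptions(linewidth=200)
p=st['position'];z=p[2]-.0391+.010
a=np.radians(-16.05);e=np.array([[np.cos(a),np.sin(a),0],[-np.sin(a),np.cos(a),0],[0,0,1]])
for q in([-26,45],[26,45],[0,45],[0,-45],[-26,30],[26,30]):
    X=p+e.T@np.array([q[0]/1e3,q[1]/1e3,0]);X[2]=z;print(q,np.round(proj(s,X),1))
print(g[130:190,235],g[130:190,265])
E
```

```text
tcp [510.9 -36.1 169. ] yaw_y -16.1 z [-1.1e-03  4.0e-04 -1.0e+00] F [-0.8  0.6 -2.6] gap 27.4 gf 30.0 t 10.9667
[-26, 45] [204. 163.]
[26, 45] [295.9 162.9]
[0, 45] [249.9 162.9]
[0, -45] [250.2 303. ]
[-26, 30] [205.  188.8]
[26, 30] [294.9 188.7]
[254 255 255 255 255 255 255 255 255 255 254 252 251 252 252 252 229 222 255 255 255 255 255 255 255 255 255 255 255 255 255 255 255 231 209 254 255 255 255 255 255 255 255 255 255 255 255 255 255
 255 255 255 255 255 255 255 255 255 255 255] [243 251 253 253 253 253 253 253 253 253 253 253 253 253 253 253 230 224 255 255 255 255 255 255 255 255 255 255 255 255 255 255 255 251 220 253 255 255 255 255 255 255 255 255 255 255 255 255 255
 255 255 255 255 255 255 255 255 255 255 255]
```

View pics/c5.png

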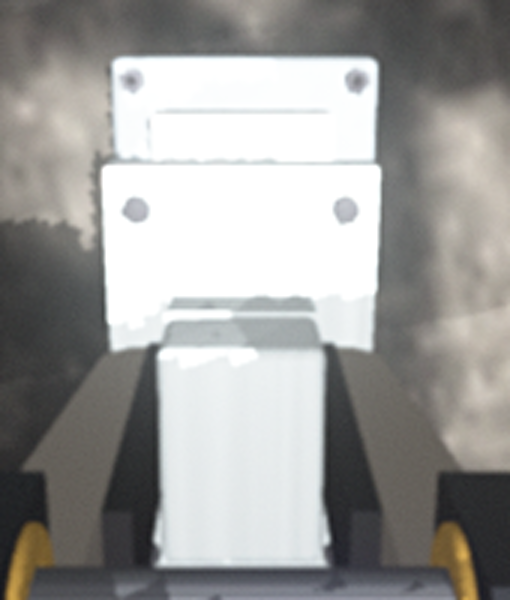

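play_rows --pt "0.6 -0.2 -10 0 0 0 220" --pt "0 0 -20 0 0 0 220" --pt "0 0 -17 0 0 0 220" --pt "0 0 -12 0 0 0 220" --pt "0 0 -7 0 0 0 220"

```text
time: 11.43
position: [0.511, -0.0352, 0.1011]
tcp_rot: [0.798, 0.602, -0.001, -0.001]
wrist_force: [0.9, 1.1, -2.5]
finger_gap: 0.0274
grasp_force: 30.0
```

play_rows --pt "0 0 -4 0 0 0 220" --pt "0 0 -2 0 0 0 220" --pt "0 0 0 0 0 0 220" --pt "0 0 0 0 0 0 220" --pt "0 0 0 0 0 0 220"

```text
time: 11.85
position: [0.5129, -0.0364, 0.0977]
tcp_rot: [0.799, 0.602, 0.0, 0.0]
wrist_force: [-1.0, 1.2, -1.3]
finger_gap: 0.0277
grasp_force: 30.0
```

play_rows --pt "0 0 -1 0 0 0 220" --pt "0 0 -1 0 0 0 220" --pt "0 0 -1 0 0 0 220" --pt "0 0 0 0 0 0 220"

```text
time: 12.18
position: [0.5124, -0.0365, 0.094]
tcp_rot: [0.799, 0.601, -0.0, -0.0]
wrist_force: [0.2, -0.3, -2.2]
finger_gap: 0.0277
grasp_force: 30.0
```

play_rows --pt "0 0 -0.5 0 0 0 220" --pt "0 0 -0.5 0 0 0 220" --pt "0 0 0 0 0 0 220" --pt "0 0 0 0 0 0 220"

```text
time: 12.52
position: [0.5124, -0.0364, 0.0931]
tcp_rot: [0.799, 0.602, -0.0, -0.0]
wrist_force: [-0.2, -0.2, -2.9]
finger_gap: 0.0279
grasp_force: 30.0
```

play_rows --pt "-0.8 0 0 0 0 0 220" --pt "0 0 -0.5 0 0 0 220" --pt "0 0 -0.5 0 0 0 220" --pt "0 0 0 0 0 0 220"

```text
time: 12.85
position: [0.5116, -0.0364, 0.092]
tcp_rot: [0.799, 0.602, -0.0, -0.0]
wrist_force: [0.1, 0.1, -2.0]
finger_gap: 0.0278
grasp_force: 30.0
```

play_rows --pt "0 0 -0.5 0 0 0 220" --pt "0 0 -0.5 0 0 0 220" --pt "0 0 0 0 0 0 220" --pt "0 0 0 0 0 0 220"

```text
time: 13.18
position: [0.5116, -0.0365, 0.091]
tcp_rot: [0.799, 0.602, -0.0, -0.0]
wrist_force: [0.7, 0.0, -2.3]
finger_gap: 0.0279
grasp_force: 30.0
```

No contact force 2 mm below the tip height, so the pin is entering the socket. Continuing gently.

play_rows --pt "0 0 -0.7 0 0 0 220" --pt "0 0 -0.7 0 0 0 220" --pt "0 0 -0.7 0 0 0 220" --pt "0 0 0 0 0 0 220"

```text
time: 13.52
position: [0.5115, -0.0364, 0.0888]
tcp_rot: [0.799, 0.602, -0.0, -0.0]
wrist_force: [-0.1, -0.2, -2.1]
finger_gap: 0.0276
grasp_force: 30.0
```

play_rows --pt "0 0 -1 0 0 0 220" --pt "0 0 -1 0 0 0 220" --pt "0 0 -1 0 0 0 220" --pt "0 0 0 0 0 0 220"

```text
time: 13.85
position: [0.5115, -0.0364, 0.0857]
tcp_rot: [0.799, 0.601, -0.0, -0.0]
wrist_force: [-1.3, 0.5, -2.0]
finger_gap: 0.0277
grasp_force: 30.0
```

play_rows --pt "0 0 -1 0 0 0 220" --pt "0 0 -0.7 0 0 0 220" --pt "0 0 -0.5 0 0 0 220" --pt "0 0 0 0 0 0 220"

```text
time: 14.18
position: [0.5116, -0.0364, 0.0837]
tcp_rot: [0.799, 0.602, -0.0, -0.0]
wrist_force: [-0.4, -0.6, -2.6]
finger_gap: 0.028
grasp_force: 30.0
```

Now seat it at about 83.1 and dwell there for step 2.

play_rows --pt "0 0 -0.5 0 0 0 220" --pt "0 0 -0.3 0 0 0 220" --pt "0 0 0 0 0 0 220" --pt "0 0 0 0 0 0 220" --pt "0 0 0 0 0 0 220"

```text
time: 14.6
position: [0.5117, -0.0364, 0.0831]
tcp_rot: [0.799, 0.602, 0.0, 0.0]
wrist_force: [0.0, 0.5, -1.2]
finger_gap: 0.0276
grasp_force: 30.0
```

play_rows --pt "0 0 -0.5 0 0 0 220" --pt "0 0 0 0 0 0 220" --pt "0 0 0 0 0 0 220"

```text
time: 14.85
position: [0.5117, -0.0365, 0.0826]
tcp_rot: [0.799, 0.602, 0.0, 0.0]
wrist_force: [-1.0, -0.2, 0.4]
finger_gap: 0.0277
grasp_force: 30.0
```

play_rows --pt "0 0 -1 0 0 0 220" --pt "0 0 -1 0 0 0 220" --pt "0 0 0 0 0 0 220" --pt "0 0 0 0 0 0 220"

```text
time: 15.18
position: [0.5117, -0.0364, 0.0805]
tcp_rot: [0.799, 0.602, 0.0, 0.0]
wrist_force: [-1.0, 0.2, 1.4]
finger_gap: 0.0278
grasp_force: 30.0
```

play_rows --pt "0 0 -1 0 0 0 220" --pt "0 0 0 0 0 0 220" --pt "0 0 0 0 0 0 220"

```text
time: 15.43
position: [0.5117, -0.0365, 0.0795]
tcp_rot: [0.799, 0.602, 0.0, 0.0]
wrist_force: [-0.7, 0.9, 4.4]
finger_gap: 0.0281
grasp_force: 30.0
```

play_rows --pt "0 0 -1 0 0 0 220" --pt "0 0 0 0 0 0 220" --pt "0 0 0 0 0 0 220"

```text
time: 15.68
position: [0.5117, -0.0365, 0.0785]
tcp_rot: [0.799, 0.602, 0.0, 0.0]
wrist_force: [-2.3, 0.7, 4.9]
finger_gap: 0.0278
grasp_force: 30.0
```

play_rows --pt "0 0 -1 0 0 0 220" --pt "0 0 0 0 0 0 220" --pt "0 0 0 0 0 0 220"

```text
time: 15.93
position: [0.5117, -0.0365, 0.0776]
tcp_rot: [0.799, 0.602, 0.0, 0.0]
wrist_force: [-2.2, 0.8, 6.1]
finger_gap: 0.0277
grasp_force: 30.0
```

play_rows --pt "0 0 -0.7 0 0 0 220" --pt "0 0 0 0 0 0 220" --pt "0 0 0 0 0 0 220"

```text
time: 16.18
position: [0.5117, -0.0365, 0.077]
tcp_rot: [0.799, 0.601, 0.0, 0.0]
wrist_force: [-3.3, 0.1, 7.5]
finger_gap: 0.0278
grasp_force: 30.0
```

play_rows --pt "0 0 -0.6 0 0 0 220" --pt "0 0 0 0 0 0 220" --pt "0 0 0 0 0 0 220"

```text
time: 16.43
position: [0.5117, -0.0365, 0.077]
tcp_rot: [0.799, 0.602, 0.0, 0.0]
wrist_force: [-5.0, 0.7, 15.6]
finger_gap: 0.0276
grasp_force: 30.0
```

play_rows --pt "0 0 -0.6 0 0 0 220" --pt "0 0 0 0 0 0 220" --pt "0 0 0 0 0 0 220"

```text
time: 16.68
position: [0.5118, -0.0364, 0.0769]
tcp_rot: [0.799, 0.602, 0.0, 0.0]
wrist_force: [-6.2, 0.3, 23.3]
finger_gap: 0.0274
grasp_force: 30.0
```

play_rows --pt "0 0 -0.4 0 0 0 220" --pt "0 0 0 0 0 0 220" --pt "0 0 0 0 0 0 220"

```text
time: 16.93
position: [0.5118, -0.0364, 0.0769]
tcp_rot: [0.799, 0.601, 0.0, 0.0]
wrist_force: [-8.6, 1.2, 28.0]
finger_gap: 0.0277
grasp_force: 30.0
```

The bed is at its stop: the TCP holds at 77 mm, as predicted, and the force rises stiffly to 28 N. Handing in.

```bash
python3 - <<'E'
from h import *
tcp();print(bot.close_job())
E
```

```text
tcp [511.8 -36.4  76.9] yaw_y -16.05 z [ 2.e-04  0.e+00 -1.e+00] F [-8.6  1.2 28. ] gap 27.7 gf 30.0 t 16.9333
the job is handed in; nothing more can be done
None
```

The job is handed in with the frame on the bed and the cover seated over the pin, held pressed with the bed at its stop (28 N), but it may be judged failed: the fingertips hit the table on the first grasp and the wrist force read 133.7 N against the 120 N limit.

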